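Release the left-hand hold-down knob and draw the bottle carrier off its clamp

ROBOT

A 7-joint arm with a two-finger parallel gripper is mounted at the origin on the work surface. World frame = base frame: x ahead of the robot, y to its left, z up, the work surface at z = 0. Lengths are in mm, angles in rad, forces in N, time in s.
With the tool pointing down it reaches from about 400 to 875 mm from the base axis. Payload 4.4 kg.
Tool frame: the origin (TCP) lies midway between the tips of the shut fingers; the grasp point (between the pads) lies 19 mm behind it (ctrl.pinch_z is the distance from the TCP to the grasp point, in mm); z points along the fingers, y is the line along which they close (so a half turn about z gives the same grasp; the last joint's range is limited). The gripper opens to 85 mm and grips with 20 to 120 N. Pads are 22 mm wide; open, the fingers measure 114 mm over their backs; the gripper's body (76 mm by 85 mm) begins 54 mm behind the grasp point. The pads swing forward as they close: fully open they stand 13 mm farther back than shut.
Start: joints at [1.194, 0.628, 0.038, 1.517, -0.027, 0.996, -0.02], TCP at [198.811, -618.863, 231.313] pointing down, gripper open.
Joint ranges: [-3.06, 3.06], [-0.37, 2.12], [-1.25, 1.32], [0.18, 2.47], [-1.1, 4.24], [0.23, 1.98], [-2.94, 2.94]. Speed limits (rad/s): [2.57, 2.57, 3.14, 3.14, 3.14, 3.14, 3.14].

INTERFACE

Orientations are given as [roll, pitch, yaw] about the fixed x, y, z axes, in that order (R = Rz(yaw) Ry(pitch) Rx(roll)).
In Python, from cell import read_state, cams, order, ctrl gives the robot as it stands.
- The arm moves only by the tool move_arm, never from a script. Its argument "targets" is text: rows parted by semicolons, each of 7 numbers parted by spaces: the gripper's target within -1 to 1 (fully open at 1, half-way at 0, shut at -1), then the shift along the tool's x, y, z in cm, then the turn, a rotation vector about the tool's x, y, z in degrees. A call has 1 to 5 rows; each row shifts and turns the commanded pose from where the row before left it, along the tool's axes as they then stand; what a row does not reach is not made up. A row lasts 1/12 s, in which the tool goes at most 41.7 mm and 7.16 degrees, less where a joint would pass 70% of its speed; a pose out of reach is approached as far as the arm can. A call with a gripper value outside its range is refused whole. The fingers move at their own pace and stop on an object; the grip force is fixed at half the most. Time passes only in rows, so rows that do not move let the fingers close. It gives the time, the measured TCP pose, the force, the opening and the grip force at its end, in the units of the state.
- read_state(): the state, without advancing time (a new reading comes with each control period).
- cams.get_image(name): name is "scene" or "top" or "wrist"; returns a dict with "color" (384x512x3 uint8, red, green, blue), "fovy" (degrees; the focal length in pixels is half the picture's height over the tangent of half this angle, whatever the lens; pixels are square), "cx", "cy" (the principal point, pixels), "rvec" (rotation vector, rad) and "tvec" (3), from world to camera coordinates, as OpenCV has them. Camera axes: x right, y down, z forward; pixel columns grow to the right and rows downward; lengths in mm; the calibration is good to about 2 mm. A picture is of the moment at which its call begins. There is no depth.
- order.finish_job(): hands the job in; it is judged then, once.
The state is a dict: "clock": time; "qpos": joint angles; "qd": joint speeds; "tau": joint torques, N m; "eef_pos": TCP position; "tool_rot": TCP orientation; "force": force on the tool from outside, world axes, zero at the start; "torque": the same for the moment, N m; "width": finger opening in mm; "gripper_force": force on a finger pad.
Only numpy, scipy, OpenCV 4.12 (cv2) and the standard library are available. Lean on these libraries where they do the work, as an engineer would, in place of code of your own. Each camera call takes 0.05 s, during which the arm holds its last target. There are 200 camera calls.

TASK

Free the bottle carrier on the shaker: the hold-down knob has a left-hand thread, so loosen it by turning it clockwise (seen from above) until it comes up against its stop and the blue bar is all the way up. Then draw the carrier, which has an orange handle, out from under the bar until it lies flat between its guides against the red end stop, and let go. Leave the knob loosened and do not shift or tip the bottle, beaker and blue tray standing around.

Things in the scene. Friction and masses are not known exactly. Their poses are not given: they have to be found in the camera images.
- shaker: Bench shaker, fixed: white housing, its aluminium deck 90 mm above the bench. Origin: on the bench below the knob's axis; z up; the carrier is drawn out along -x (from knob towards handle). Housing x -315 to 85, y -115 to 115 mm. Guide rails 14 mm high, inner faces at y = +-57 mm. Posts 14 mm thick at x = 0, y = +-93 mm carry the bar, ending 46 mm above the deck. Place and heading vary.
- end_stop (a point): Top of the inner face of the red end stop, a bar 14 mm high across the deck at shaker x = -280 mm. The carrier's front edge comes to rest against it; the handle's centre is then at shaker x = -260 mm.
- bar_top (a point): Centre of the top of the blue hold-down bar (30 x 214 x 16 mm, along shaker y, under the knob). Fully clamped: 118.5 mm above the bench; it rises 3 mm per radian of clockwise turn, to 130.5 mm at the knob's stop (4.0 rad from fully clamped). Starts 0 to 2 mm above fully clamped. While low it blocks the carrier's yellow lip; above 129 mm counts as all the way up.
- knob_grip (a point): Centre of the black wing of the knob on the bar: 70 mm long (point x), 14 mm thick (point y, the width to grip), 34 mm high; on a stem 13 mm thick; 27 mm below, a red washer 44 mm wide on the bar; white mark on the +x end. z: turning axis, up. Clockwise from above loosens; it rises 3 mm per radian, resists with 0.2 N m, stays where left, and stops firmly 3.4 to 4.0 rad from its start, so regrasp. Starts about 150 mm up.
- carrier_handle (a point): Centre of the orange upright round handle, 26 mm diameter, 60 mm high, of the loose grey carrier (0.45 to 0.75 kg), 132 mm above the bench; axes as the shaker's. Starts at shaker x -185 to -193 mm. The carrier's plate (241 x 110 x 12 mm, on the deck between the rails) reaches from 20 mm to -x to 221 mm to +x of it. Two jars 42 mm wide, fast on the plate 80 mm to +x, end 20 mm above this point.
- lip_top (a point): Top centre of the carrier's yellow lip, 8 mm thick and 8.5 mm high, across the rear end of its plate, 217 mm to +x of the handle and just behind the bar: it passes under the bar only when the bar is up.
- bottle_mid (a point): Middle of a loose amber bottle with a blue cap, 64 mm diameter, 150 mm high, standing on the bench (bystander).
- beaker_mid (a point): Middle of a loose white plastic beaker, 84 mm diameter, 100 mm high, standing on the bench (bystander).
- tray_mid (a point): Middle of a loose open blue tray, 140 x 100 x 40 mm, lying on the bench (bystander).

How it is judged (in metres and radians):
On the way, in this order (a step that is already met when the one before it is completed fails the run):
1. the knob is turned clockwise to its stop, the bar all the way up (at least 10.5 mm above fully clamped), the carrier still in place (z of bar_top in the frame of shaker above 0.129 m and x of carrier_handle in the frame of shaker above -0.205 m), for 0.2 s.
2. the carrier is drawn out against the red end stop (within 7 mm), the bar still up (z of bar_top in the frame of shaker above 0.129 m and x of carrier_handle in the frame of shaker below -0.253 m), for 0.2 s.
At the end, for the whole second after the job is handed in: The bar is at least 10.5 mm above fully clamped; the carrier lies flat on the deck between its guides (height within 3 mm, tilt below 0.05 rad), within 7 mm of the red end stop, and has been let go; bottle, beaker and tray stand where they stood (all of step 2 and x of carrier_handle in the frame of shaker above -0.264 m and z of carrier_handle in the frame of shaker between 0.129 and 0.135 m and angle between carrier_handle's own z axis and vertical below 0.05 rad and angle between the x axis of carrier_handle and the x axis of shaker, either way round below 0.08 rad); the robot touches nothing.
It fails at once if the bottle is shifted by more than 20 mm or tipped (distance of bottle_mid from where it was at the start of the episode above 0.02 m or angle between bottle_mid's own z axis and vertical above 0.3 rad).
It fails at once if the beaker is shifted by more than 20 mm or tipped (distance of beaker_mid from where it was at the start of the episode above 0.02 m or angle between beaker_mid's own z axis and vertical above 0.3 rad).
It fails at once if the blue tray is shifted by more than 20 mm or tipped (distance of tray_mid from where it was at the start of the episode above 0.02 m or angle between tray_mid's own z axis and vertical above 0.3 rad).
It also fails if it takes over 72 s, if anything falls off the work surface, if the arm or the gripper's body presses on something with over 40 N, if the wrist force passes 120 N, or if a joint passes its speed limit or range.

## Working session

There is one attempt and no reset: what is moved stays moved. The work goes in short steps, Python scripts to look and compute and a tool call to move; the robot and the scene stay as the last step left them, time stands still between calls to the robot, and variables do not carry over. Pictures are saved under pics/ and viewed, at most 10 in all, crops included, and the job is handed in when it is done.

Besides the shell and the picture viewer there is one more tool, called after "Request:" in YAML: its name, and indented under it one key for each argument. move_arm: Moves the arm, as the interface text tells. Its arguments: {"type":"object","properties":{"targets":{"type":"string"}},"required":["targets"]}

```bash
mkdir -p pics; python3 - <<'E'
from cell import read_state,cams,ctrl
import cv2
print(read_state(), ctrl.pinch_z)
for n in("scene","top"):
    c=cams.get_image(n); print(n,c["fovy"],c["cx"],c["cy"],c["rvec"],c["tvec"])
    cv2.imwrite(f"pics/{n}0.png",c["color"][:,:,::-1])
E
```

```text
{'clock': 0.0, 'qpos': array([ 1.19419871,  0.62934622,  0.03844248,  1.51836771, -0.02697978,
        0.99630443, -0.02001292]), 'qd': array([-0.00174558,  0.00068038,  0.00193705, -0.0005846 , -0.0016056 ,
       -0.00012695,  0.00073611]), 'tau': array([ 2.09529176e-04, -5.63409448e+01,  1.22637179e+00, -1.93450445e+01,
        1.09927385e-02,  1.05516566e-02,  1.32336083e-05]), 'eef_pos': array([ 198.61151862, -618.2543659 ,  230.38914561]), 'tool_rot': array([-3.13968548e+00,  4.25563649e-05,  3.10795326e-01]), 'force': array([ 0.80310678, -0.09546629, -0.4954383 ]), 'torque': array([-0.04728518,  0.02621307,  0.00673887]), 'gripper_force': 0.0, 'width': 84.92121622001301} 18.700000000000003
scene 52.88573870374556 254.5737101522648 195.14279779732863 [ 2.28826018  1.30171905 -0.38111497] [-289.78231598 -322.48965261 1656.68468967]
top 43.10650850412503 258.2594845887704 186.61094041289178 [ 2.14252965 -2.12980526  0.14078459] [  20.57356577  567.1553057  1391.27925555]
```

View pics/scene0.png

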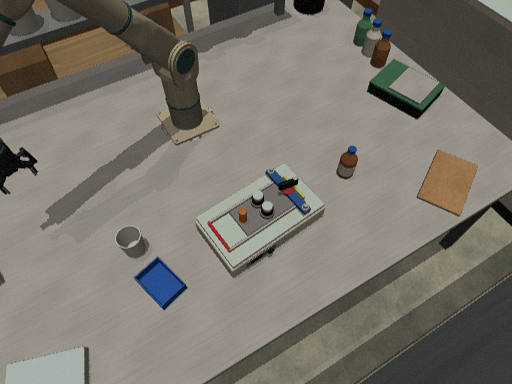

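View pics/top0.png

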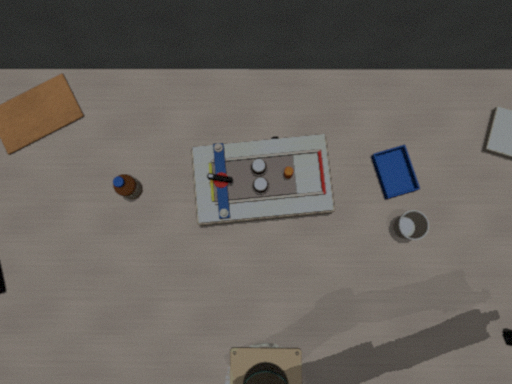

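The top view shows the shaker (pixels 193–333, 136–223), the knob near (220,179), the handle at (289,172) and the red stop at (322,172). The beaker and tray are off the handle's end, and the bottle is beyond the bar. Next I locate these by colour.

```bash
cat > h.py <<'E'
import numpy as np,cv2
from cell import read_state,cams,order,ctrl
from scipy.spatial.transform import Rotation as R
def K(c):
    f=c["color"].shape[0]/2/np.tan(np.radians(c["fovy"])/2); return np.array([[f,0,c["cx"]],[0,f,c["cy"]],[0,0,1]])
def ray(c,uv,z):
    M=cv2.Rodrigues(np.array(c["rvec"]))[0]; o=-M.T@np.array(c["tvec"]); d=M.T@np.linalg.inv(K(c))@[uv[0],uv[1],1]
    return o+d*(z-o[2])/d[2]
def proj(c,P): return cv2.projectPoints(np.array(P,float).reshape(-1,3),np.array(c["rvec"]),np.array(c["tvec"]),K(c),None)[0].reshape(-1,2)
def mask(c,lo,hi,box=None):
    m=cv2.inRange(cv2.cvtColor(c["color"],cv2.COLOR_RGB2HSV),np.array(lo),np.array(hi))
    if box: z=np.zeros_like(m); a,b,d,e=box; z[b:e,a:d]=m[b:e,a:d]; m=z
    return m
def cen(m): v,u=np.nonzero(m); return np.array([u.mean(),v.mean()]),len(u)
E
python3 - <<'E'
from h import *
c=cams.get_image("top")
b=(190,130,335,225)
for n,lo,hi,z in(("orange",(5,150,90),(16,255,255),162),("bar",(100,120,60),(125,255,255),119.5),("yellow",(22,120,90),(35,255,255),110)):
    m=mask(c,lo,hi,b);p,k=cen(m);print(n,k,p,ray(c,p,z))
    if n=="bar":
        r=cv2.minAreaRect(np.argwhere(m)[:,::-1].astype(np.float32));print(r)
        bx=np.array([ray(c,q,119.5)[:2] for q in cv2.boxPoints(r)]);print(bx,bx.mean(0))
m=mask(c,(0,150,80),(4,255,255),(305,140,335,205))|mask(c,(172,150,80),(180,255,255),(305,140,335,205))
p,k=cen(m);print("red",k,p,ray(c,p,104)); r=cv2.minAreaRect(np.argwhere(m)[:,::-1].astype(np.float32));print(r)
for n,uv,z in (("bottle",(120,181),150),("beaker",(412,226),100),("tray",(395,172),30),("knobmark",(211,176),165),("knobend",(232,180),165)):print(n,ray(c,uv,z))
E
```

```text
orange 41 [286.58536585 170.65853659] [593.20805324 -54.6719222  162.        ]
bar 391 [221.04092072 180.5370844 ] [572.17356347 126.85881208 119.5       ]
((221.31556701660156, 183.9713134765625), (65.54788208007812, 9.687325477600098), 84.80557250976562)
[[654.36848366 149.6428925 ]
 [656.9942051  122.40695457]
 [472.39882736 102.65646918]
 [469.81428505 129.34156907]] [563.39395029 126.01197133]
yellow 57 [211.35087719 182.64912281] [567.56573261 154.9902921  110.        ]
red 90 [321.21111111 171.53333333] [ 601.75867864 -154.90767018  104.        ]
((321.20306396484375, 171.9761199951172), (40.42707061767578, 2.2784042358398438), 83.2901611328125)
bottle [564.69227699 401.53753404 150.        ]
beaker [ 449.64226625 -405.49568769  100.        ]
tray [ 614.74698913 -382.3221748    30.        ]
knobmark [577.11298708 149.97026332 165.        ]
knobend [566.39314918  92.87930821 165.        ]
```

Request:
move_arm:
  targets: "1 2.8 -2.85 0 0 0 0;1 2.8 -2.85 0 0 0 0;1 2.8 -2.85 0 0 0 0;1 2.8 -2.85 0 0 0 0;1 2.8 -2.85 0 0 0 0"

```text
clock: 0.57
eef_pos: [288.9, -438.5, 231.1]
tool_rot: [-3.141, -0.0, 0.31]
force: [0.2, 0.4, 0.5]
width: 85.5
gripper_force: 0.0
```

Request:
move_arm:
  targets: "1 2.8 -2.85 0 0 0 0;1 2.8 -2.85 0 0 0 0;1 2.8 -2.85 0 0 0 0;1 2.8 -2.85 0 0 0 0;1 2.8 -2.85 0 0 0 0"

```text
clock: 0.98
eef_pos: [378.7, -260.1, 231.4]
tool_rot: [3.142, -0.0, 0.31]
force: [0.6, -0.4, -0.1]
width: 85.2
gripper_force: 0.0
```

Request:
move_arm:
  targets: "1 2.8 -2.85 0 0 0 0;1 2.8 -2.85 0 0 0 0;1 2.8 -2.85 0 0 0 0;1 2.8 -2.85 0 0 0 0;1 2.8 -2.85 0 0 0 0"

```text
clock: 1.4
eef_pos: [468.4, -81.5, 231.4]
tool_rot: [3.141, -0.0, 0.311]
force: [0.1, -0.3, -0.1]
width: 85.3
gripper_force: 0.0
```

Request:
move_arm:
  targets: "1 2.8 -2.85 0 0 0 0;1 2.8 -2.85 0 0 0 0;1 2.8 -2.85 0 0 0 0;1 2.8 -2.85 0 0 0 0;1 0 0 0 0 0 0"

```text
clock: 1.82
eef_pos: [542.7, 69.6, 231.3]
tool_rot: [-3.137, -0.006, 0.322]
force: [1.0, 1.9, 0.1]
width: 85.2
gripper_force: 0.0
```

Request:
move_arm:
  targets: "1 0 0 0 0 0 -7;1 0 0 0 0 0 -7;1 0 0 0 0 0 -7;1 0 0 0 0 0 -7;1 0 0 0 0 0 -7"

```text
clock: 2.23
eef_pos: [539.4, 59.1, 231.1]
tool_rot: [-3.141, 0.0, 0.928]
force: [-0.3, -0.1, -0.4]
width: 85.2
gripper_force: 0.0
```

Request:
move_arm:
  targets: "1 0 0 0 0 0 -7;1 0 0 0 0 0 -7;1 0 0 0 0 0 -7;1 0 0 0 0 0 -7;1 0 0 0 0 0 0"

```text
clock: 2.65
eef_pos: [539.5, 59.0, 231.1]
tool_rot: [-3.141, -0.0, 1.413]
force: [0.3, -0.2, 0.1]
width: 85.3
gripper_force: 0.0
```

```bash
python3 - <<'E'
from h import *
s=read_state();print(s["qpos"],s["eef_pos"],s["tool_rot"])
c=cams.get_image("wrist");cv2.imwrite("pics/w1.png",c["color"][:,:,::-1])
print(K(c)[0,0],proj(c,[[573,128,165],[573,128,119]]))
E
```

```text
[ 0.0751144   0.49245564 -0.34717987  1.81165764  0.2107896   0.87431945
 -0.52775915] [539.45058688  58.96054855 231.05449222] [-3.14088967e+00 -1.07262267e-04  1.41308483e+00]
334.5262282857138 [[288.20419345  89.72793415]
 [282.16994409  88.11042974]]
```

View pics/w1.png

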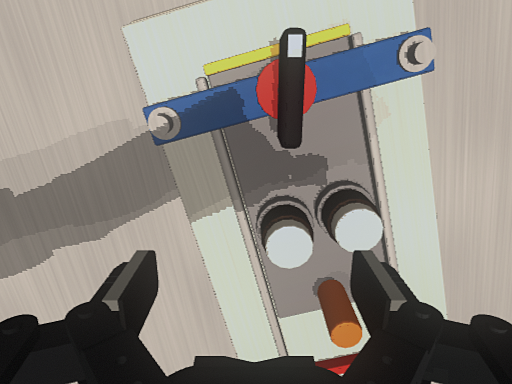

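The wrist view shows the knob's wing from the white mark (294,40) to (290,146), over the washer at about (286,90). The posts' tops are at (164,123) and (416,54).

Request:
move_arm:
  targets: "1 0 0 0 0 0 -7;1 0 0 0 0 0 -7;1 0 0 0 0 0 -7;1 0 0 0 0 0 -7;1 0 0 0 0 0 -7"

```text
clock: 3.12
eef_pos: [539.6, 59.2, 231.2]
tool_rot: [-3.141, 0.0, 2.023]
force: [0.0, -0.4, -0.4]
width: 85.1
gripper_force: 0.0
```

```bash
python3 - <<'E'
from h import *
s=read_state();print(s["qpos"],s["tool_rot"][2])
c=cams.get_image("wrist")  # new pose; use saved one's calib by re-deriving camera->tool
Mw=cv2.Rodrigues(np.array(c["rvec"]))[0];T=R.from_euler("xyz",s["tool_rot"]).as_matrix();o=-Mw.T@c["tvec"]
Mt=Mw@T; ot=T.T@(o-s["eef_pos"]); print(ot)
T1=R.from_euler("xyz",[-3.14089,-.0001,1.41308]).as_matrix();o1=np.array([539.45,58.96,231.05])+T1@ot;M1=Mt@T1.T
d=dict(c);d["rvec"]=cv2.Rodrigues(M1)[0];d["tvec"]=-M1@o1
print(proj(d,[[573,128,165]]))
p=[ray(d,q,137) for q in((164,123),(416,54))];print("posts",p,(p[0]+p[1])/2,np.linalg.norm(p[0]-p[1]))
a,b=ray(d,(294,33),166)[:2],ray(d,(290,146),140)[:2];print("wing",a,b,np.degrees(np.arctan2(*(a-b)[::-1])))
print("shaker yaw",np.degrees(np.arctan2(*(p[1]-p[0])[:2][::-1]))+90)
print("handle",ray(d,(346,336),162),"red wash",ray(d,(286,90),121))
for q in ((164,123),(416,54)): print(ray(d,q,137))
E
```

```text
[ 0.18260344  0.51518294 -0.51282312  1.80834865  0.31406689  0.89985755
 -0.01980857] 2.0233457369998904
[  77.50849887    1.6717304  -143.41955864]
[[288.63003374  87.95026654]]
posts [array([486.27824319, 117.43906086, 137.        ]), array([661.33022651, 135.08422184, 137.        ])] [573.80423485 126.26164135 137.        ] 175.93904788371893
wing [579.71411467 157.30621449] [571.32880942  87.9481404 ] 83.1064677643569
shaker yaw 95.75594674998887
handle [593.95899604 -62.35837061 162.        ] red wash [575.05439595 125.36928993 121.        ]
[486.27824319 117.43906086 137.        ]
[661.33022651 135.08422184 137.        ]
```

Request:
move_arm:
  targets: "1 0 0 0 0 0 -7;1 0 0 0 0 0 -7;1 0 0 0 0 0 -7;1 0 0 0 0 0 -7;1 0 0 0 0 0 -7"

```text
clock: 3.58
eef_pos: [539.6, 59.2, 231.2]
tool_rot: [-3.141, -0.0, 2.632]
force: [0.1, -0.5, 0.8]
width: 85.5
gripper_force: 0.0
```

Request:
move_arm:
  targets: "1 0 0 0 0 0 -7;1 0 0 0 0 0 -7;1 0 0 0 0 0 -7;1 0 0 0 0 0 -7;1 0 0 0 0 0 -7"

```text
clock: 4.0
eef_pos: [539.5, 59.1, 231.1]
tool_rot: [-3.141, -0.001, -3.04]
force: [0.1, 0.5, 0.1]
width: 85.1
gripper_force: 0.0
```

Request:
move_arm:
  targets: "1 0 0 0 0 0 -7;1 0 0 0 0 0 -7;1 0 0 0 0 0 -7;1 0 0 0 0 0 -7;1 0 0 0 0 0 -7"

```text
clock: 4.42
eef_pos: [539.5, 59.1, 231.0]
tool_rot: [3.142, -0.001, -2.429]
force: [0.5, 0.5, 0.1]
width: 85.2
gripper_force: 0.0
```

Request:
move_arm:
  targets: "1 0 0 0 0 0 -7;1 0 0 0 0 0 -7;1 0 0 0 0 0 -7;1 0 0 0 0 0 -7;1 0 0 0 0 0 -6"

```text
clock: 4.83
eef_pos: [539.5, 59.1, 230.8]
tool_rot: [3.141, -0.001, -1.836]
force: [0.0, -0.7, 0.6]
width: 85.4
gripper_force: 0.0
```

```bash
python3 - <<'E'
from h import *
s=read_state();print(s["qpos"],s["tool_rot"],s["eef_pos"])
T=R.from_euler("xyz",s["tool_rot"]).as_matrix();print(T.T@(np.array([574.5,126,200])-s["eef_pos"]))
E
```

```text
[ 0.52620698  0.72433191 -1.15515488  1.79931883  0.73560335  1.12722144
  1.99278249] [ 3.14051514e+00 -8.44595126e-04 -1.83600922e+00] [539.47696889  59.06856713 230.79972075]
[-73.79732953 -16.28790785  30.71987017]
```

Request:
move_arm:
  targets: "1 -3.7 -0.8 0 0 0 0;1 -3.7 -0.8 0 0 0 0;1 0 0 1.5 0 0 -7;1 0 0 1.5 0 0 0;1 0 0 0 0 0 0"

```text
clock: 5.25
eef_pos: [572.7, 125.2, 197.6]
tool_rot: [3.136, -0.004, -1.719]
force: [-0.9, -1.0, -0.0]
width: 85.6
gripper_force: 0.0
```

```bash
python3 - <<'E'
from h import *
s=read_state();print(s["qpos"],s["tool_rot"],s["eef_pos"])
c=cams.get_image("wrist");cv2.imwrite("pics/w2.png",c["color"][:,:,::-1])
a=np.radians(82);d=np.array([np.cos(a),np.sin(a)])
print(proj(c,[[574.5+k*d[0],126+k*d[1],166] for k in(-35,0,35)]))
E
```

```text
[ 0.35910211  0.81950765 -1.11114803  1.71332038  0.80157643  1.14572144
  2.00052387] [ 3.13614288 -0.0041434  -1.71901553] [572.67236201 125.15085413 197.64788924]
[[253.12227443 167.59178543]
 [253.72987941 227.1604507 ]
 [254.27369519 280.47531951]]
```

View pics/w2.png

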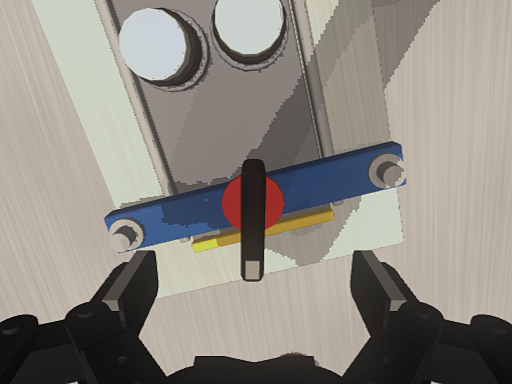

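The wing stands upright in the image, from (253,160) to (253,280), and it matches my prediction. I descend.

Request:
move_arm:
  targets: "1 0 0 2.5 0 0 0;1 0 0 2.5 0 0 0;1 0 0 1 0 0 0;1 0 0 0 0 0 0;1 0 0 0 0 0 0"

```text
clock: 5.72
eef_pos: [574.7, 126.0, 141.8]
tool_rot: [3.141, -0.0, -1.716]
force: [-0.3, 0.6, 0.1]
width: 85.3
gripper_force: 0.0
```

```bash
python3 - <<'E'
from h import *
s=read_state();print(s["qpos"],s["tool_rot"],s["eef_pos"],s["force"])
T=R.from_euler("xyz",s["tool_rot"]).as_matrix();print(T.T@(np.array([574.5,126,133])-s["eef_pos"]))
E
```

```text
[ 0.3331872   0.88241005 -1.05673071  1.76292277  0.88418756  1.05428428
  1.94265385] [ 3.14144006e+00 -2.02597238e-04 -1.71628512e+00] [574.68082976 125.99236976 141.80533157] [-0.25026198  0.5681296   0.14659374]
[0.01688243 0.17868191 8.80536254]
```

Down 7 mm, then close.

Request:
move_arm:
  targets: "1 0 0 0.7 0 0 0;-1 0 0 0 0 0 0;-1 0 0 0 0 0 0;-1 0 0 0 0 0 0;-1 0 0 0 0 0 0"

```text
clock: 6.13
eef_pos: [574.8, 126.7, 134.8]
tool_rot: [-3.141, 0.0, -1.714]
force: [0.1, -0.1, -0.9]
width: 39.0
gripper_force: 0.0
```

Request:
move_arm:
  targets: "-1 0 0 0 0 0 0;-1 0 0 0 0 0 0;-1 0 0 0 0 0 0;-1 0 0 0 0 0 0;-1 0 0 0 0 0 0"

```text
clock: 6.55
eef_pos: [573.7, 126.8, 134.7]
tool_rot: [3.14, -0.0, -1.714]
force: [-3.9, -0.8, 5.8]
width: 13.3
gripper_force: 59.1
```

Request:
move_arm:
  targets: "-1 0 0 -0.026 0 0 5;-1 0 0 -0.026 0 0 5;-1 0 0 -0.026 0 0 5;-1 0 0 -0.026 0 0 5;-1 0 0 -0.026 0 0 5"

```text
clock: 6.97
eef_pos: [573.6, 126.8, 136.0]
tool_rot: [3.141, -0.001, -2.153]
force: [-4.9, -0.4, 5.0]
width: 13.2
gripper_force: 59.0
```

Request:
move_arm:
  targets: "-1 0 0 -0.026 0 0 5;-1 0 0 -0.026 0 0 5;-1 0 0 -0.026 0 0 5;-1 0 0 -0.026 0 0 5;-1 0 0 -0.026 0 0 5"

```text
clock: 7.38
eef_pos: [573.5, 126.9, 137.3]
tool_rot: [3.141, -0.001, -2.589]
force: [-4.7, -0.2, 6.0]
width: 13.1
gripper_force: 59.0
```

```bash
python3 - <<'E'
from h import *
s=read_state();print(s["qpos"],s["tool_rot"],s["eef_pos"],s["force"],s["torque"],s["width"])
E
```

```text
[ 0.23994411  0.80061438 -0.8530596   1.77028997  0.74180024  0.92768094
  1.18666151] [ 3.14135468e+00 -1.44540661e-03 -2.58902084e+00] [573.46912124 126.91614988 137.28314727] [-4.6857807  -0.22205344  5.95199519] [0.00896926 0.90453338 0.22631274] 13.05975533728397
```

Request:
move_arm:
  targets: "-1 0 0 -0.026 0 0 5;-1 0 0 -0.026 0 0 5;-1 0 0 -0.026 0 0 5;-1 0 0 -0.026 0 0 5;-1 0 0 -0.026 0 0 5"

```text
clock: 7.8
eef_pos: [573.5, 127.0, 138.6]
tool_rot: [-3.141, -0.001, -3.025]
force: [-4.5, 0.2, 5.9]
width: 13.4
gripper_force: 59.0
```

Request:
move_arm:
  targets: "-1 0 0 -0.026 0 0 5;-1 0 0 -0.026 0 0 5;-1 0 0 -0.026 0 0 5;-1 0 0 -0.026 0 0 5;-1 0 0 -0.026 0 0 5"

```text
clock: 8.22
eef_pos: [573.4, 127.2, 139.9]
tool_rot: [-3.141, -0.001, 2.822]
force: [-4.5, -0.7, 6.4]
width: 13.5
gripper_force: 59.0
```

Request:
move_arm:
  targets: "-1 0 0 -0.026 0 0 5;-1 0 0 -0.026 0 0 5;-1 0 0 -0.026 0 0 5;-1 0 0 -0.026 0 0 5;-1 0 0 -0.026 0 0 5"

```text
clock: 8.63
eef_pos: [573.5, 127.2, 141.2]
tool_rot: [-3.141, -0.001, 2.385]
force: [-4.9, 0.1, 5.8]
width: 13.4
gripper_force: 59.0
```

Request:
move_arm:
  targets: "-1 0 0 -0.026 0 0 5;-1 0 0 -0.026 0 0 5;-1 0 0 -0.026 0 0 5;-1 0 0 -0.026 0 0 5;-1 0 0 -0.026 0 0 5"

```text
clock: 9.05
eef_pos: [573.6, 127.4, 142.5]
tool_rot: [-3.14, -0.0, 1.949]
force: [-4.8, 0.6, 5.8]
width: 13.0
gripper_force: 59.0
```

Request:
move_arm:
  targets: "-1 0 0 -0.026 0 0 5;-1 0 0 -0.026 0 0 5;-1 0 0 -0.026 0 0 5;-1 0 0 -0.026 0 0 5;-1 0 0 -0.026 0 0 5"

```text
clock: 9.47
eef_pos: [573.7, 127.3, 143.8]
tool_rot: [-3.14, -0.0, 1.513]
force: [-4.2, 0.7, 5.8]
width: 13.2
gripper_force: 59.0
```

```bash
python3 - <<'E'
from h import *
s=read_state();print(s["qpos"],s["tool_rot"],s["eef_pos"],s["force"],s["torque"],s["width"])
E
```

```text
[-0.09165159  0.65914493 -0.27509686  1.77482215  0.24795836  0.74260117
 -0.55349364] [-3.14046783e+00 -5.83018489e-06  1.51305394e+00] [573.67438487 127.33816749 143.81751269] [-4.16307257  0.66604162  5.80468596] [0.11542742 0.82276965 0.27781371] 13.2155394706095
```

Request:
move_arm:
  targets: "-1 0 0 -0.022 0 0 4;-1 0 0 -0.022 0 0 4;-1 0 0 -0.022 0 0 4;-1 0 0 -0.022 0 0 4;-1 0 0 -0.022 0 0 4"

```text
clock: 9.88
eef_pos: [573.9, 127.3, 144.9]
tool_rot: [-3.141, 0.0, 1.165]
force: [-3.4, 0.9, 4.4]
width: 13.6
gripper_force: 58.9
```

Request:
move_arm:
  targets: "-1 0 0 -0.016 0 0 3;-1 0 0 -0.016 0 0 3;-1 0 0 0 0 0 0"

```text
clock: 10.13
eef_pos: [573.8, 127.3, 145.2]
tool_rot: [-3.141, 0.0, 1.061]
force: [-3.7, 0.8, 6.6]
width: 13.0
gripper_force: 59.3
```

```bash
python3 - <<'E'
from h import *
s=read_state();print(s["tool_rot"],s["force"],s["torque"],s["width"])
E
```

```text
[-3.14078080e+00  4.47382157e-04  1.06141076e+00] [-3.67654299  0.79014161  6.55024505] [ 0.17346943  0.83894444 -0.10950294] 12.96684753333633
```

Request:
move_arm:
  targets: "-1 0 0 -0.016 0 0 3;-1 0 0 -0.016 0 0 3;-1 0 0 -0.016 0 0 3"

```text
clock: 10.38
eef_pos: [573.9, 127.3, 145.7]
tool_rot: [-3.141, 0.0, 0.905]
force: [-3.1, 2.0, 5.7]
width: 13.2
gripper_force: 59.1
```

```bash
python3 - <<'E'
from h import *
s=read_state();print(s["tool_rot"],s["force"],s["torque"],s["width"])
E
```

```text
[-3.14068592e+00  2.92044055e-04  9.04922032e-01] [-3.1030707   1.9695793   5.69978587] [0.18614224 0.7136508  0.25042398] 13.215089755003877
```

Request:
move_arm:
  targets: "-1 0 0 -0.016 0 0 3;-1 0 0 -0.016 0 0 3;-1 0 0 -0.016 0 0 3"

```text
clock: 10.63
eef_pos: [573.7, 127.1, 146.0]
tool_rot: [3.142, 0.002, 0.753]
force: [-7.4, -6.8, 8.6]
width: 13.4
gripper_force: 80.6
```

```bash
python3 - <<'E'
from h import *
s=read_state();print(s["tool_rot"],s["force"],s["torque"],s["width"])
E
```

```text
[3.14158900e+00 1.59272695e-03 7.52868292e-01] [-7.43497553 -6.82216918  8.57118438] [-1.33228546  1.57265788  1.40837821] 13.40110879015827
```

The knob is on its stop: torque has jumped to 1.4 N m after 3.8 rad. I release it and rise.

Request:
move_arm:
  targets: "-1 0 0 0 0 0 0;0 0 0 0 0 0 0;0 0 0 0 0 0 0;0 0 0 0 0 0 0;0 0 0 0 0 0 0"

```text
clock: 11.05
eef_pos: [575.0, 126.4, 145.7]
tool_rot: [3.141, -0.001, 0.747]
force: [0.4, 0.3, 0.1]
width: 42.7
gripper_force: 0.0
```

Request:
move_arm:
  targets: "0 0 0 -3 0 0 0;0 0 0 -4 0 0 0;0.3 0 0 0 0 0 0;0.3 0 0 0 0 0 0"

```text
clock: 11.38
eef_pos: [576.6, 126.9, 218.3]
tool_rot: [3.139, -0.005, 0.747]
force: [-0.6, 0.4, -0.4]
width: 55.8
gripper_force: 0.0
```

```bash
python3 - <<'E'
from h import *
s=read_state();print(s["qpos"],s["tool_rot"],s["eef_pos"],s["width"])
c=cams.get_image("top")
u=np.array([np.cos(np.radians(95.75)),np.sin(np.radians(95.75))]);k=np.array([574.5,126])
p,n=cen(mask(c,(5,150,90),(16,255,255),(275,155,305,185)));q=ray(c,p,150);print("handle",n,p,q,(q[:2]-k)@u)
hd=k-189.4*u; print(hd)
T=R.from_euler("xyz",s["tool_rot"]).as_matrix();print(T.T@(np.r_[hd,200]-s["eef_pos"]))
c=cams.get_image("wrist");cv2.imwrite("pics/w3.png",c["color"][:,:,::-1])
E
```

```text
[-0.22461487  0.55296609 -0.06142839  1.7092902   0.04225264  0.87461421
 -1.12791195] [ 3.13872527 -0.00527527  0.74671039] [576.60396558 126.8820375  218.26846362] 55.823187010913784
handle 49 [288.46938776 170.75510204] [595.16642055 -60.31619527 150.        ] -187.44927735166854
[593.47561887 -62.44703736]
[-116.3098165   150.36222241   18.08636757]
```

View pics/w3.png

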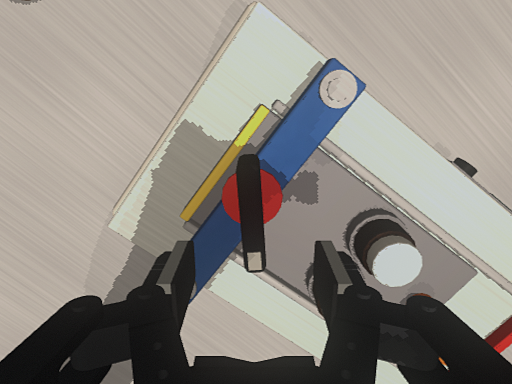

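The wrist view shows the wing free at (253,215) and the bar up, level with the post top (338,90). The carrier has not moved. Next I turn and go to the handle.

Request:
move_arm:
  targets: "1 0 0 0 0 0 -6.6;1 0 0 0 0 0 -6.6;1 0 0 0 0 0 -6.6;1 0 0 0 0 0 -6.6;1 0 0 0 0 0 -6.6"

```text
clock: 11.9
eef_pos: [573.6, 126.3, 214.1]
tool_rot: [-3.139, 0.001, 1.329]
force: [-0.8, 0.4, -0.3]
width: 85.5
gripper_force: 0.0
```

Request:
move_arm:
  targets: "1 0 0 0 0 0 -6.6;1 0 0 0 0 0 -6.6;1 0 0 0 0 0 -6.8;1 -3.8 0 0 0 0 0;1 -3.8 0 0 0 0 0"

```text
clock: 12.32
eef_pos: [581.3, 53.0, 214.3]
tool_rot: [-3.139, -0.002, 1.679]
force: [0.3, -1.2, -0.2]
width: 85.6
gripper_force: 0.0
```

Request:
move_arm:
  targets: "1 -3.8 0 0 0 0 0;1 -3.8 0 0 0 0 0;1 -3.7 0 0 0 0 0;1 0 0 0 0 0 0;1 0 0 0 0 0 0"

```text
clock: 12.73
eef_pos: [592.6, -65.0, 214.0]
tool_rot: [-3.138, 0.0, 1.666]
force: [-0.7, 0.5, -1.1]
width: 85.5
gripper_force: 0.0
```

```bash
python3 - <<'E'
from h import *
s=read_state();print(s["qpos"],s["tool_rot"],s["eef_pos"],s["width"])
c=cams.get_image("wrist");p,n=cen(mask(c,(5,150,60),(18,255,255)));q=ray(c,p,150);print(n,p,q,proj(c,[[593.5,-62.4,162]]))
T=R.from_euler("xyz",s["tool_rot"]).as_matrix();print(T.T@(np.array([593.5,-62.4,124])-s["eef_pos"]))
cv2.imwrite("pics/w4.png",c["color"][:,:,::-1])
E
```

```text
[ 0.2613615   0.58580276 -0.31626469  1.68389373  0.22053061  0.91015441
 -0.04668028] [-3.13843315e+00  4.99036165e-04  1.66621405e+00] [592.64901195 -65.02151438 213.95662451] 85.47174178502775
1824 [255.50328947 194.01973684] [594.42671376 -57.29115047 150.        ] [[253.25176299 207.78087052]]
[ 2.5734047   1.38108467 89.95143693]
```

View pics/w4.png

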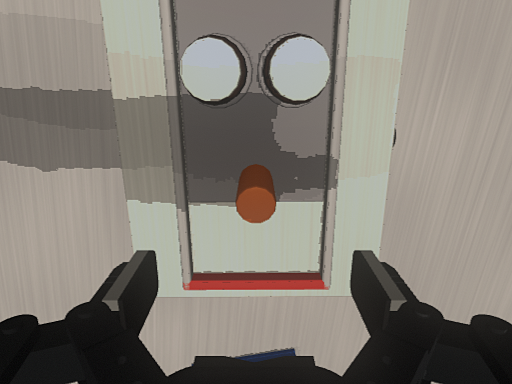

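The handle's top is at (256,203), between the fingers and in line with the rails. I descend and grip.

Request:
move_arm:
  targets: "1 0.4 0.1 3 0 0 0;1 0 0 3 0 0 0;1 0 0 3 0 0 0;1 0 0 0 0 0 0;1 0 0 0 0 0 0"

```text
clock: 13.2
eef_pos: [592.8, -55.2, 124.4]
tool_rot: [-3.137, -0.002, 1.675]
force: [-0.3, 0.0, 0.3]
width: 85.5
gripper_force: 0.0
```

Request:
move_arm:
  targets: "-1 0 0 0 0 0 0;-1 0 0 0 0 0 0;-1 0 0 0 0 0 0;-1 0 0 0 0 0 0;-1 0 0 0 0 0 0"

```text
clock: 13.62
eef_pos: [594.3, -57.6, 126.8]
tool_rot: [3.141, 0.001, 1.672]
force: [-4.0, -0.3, 9.2]
width: 25.7
gripper_force: 8.7
```

Request:
move_arm:
  targets: "-1 0 0 0 0 0 0;-1 0 0 0 0 0 0;-1 0 0 0 0 0 0"

```text
clock: 13.87
eef_pos: [594.5, -57.6, 127.0]
tool_rot: [3.141, 0.001, 1.672]
force: [-1.8, -0.3, 6.7]
width: 24.6
gripper_force: 58.9
```

```bash
python3 - <<'E'
from h import *
s=read_state();print(s)
E
```

```text
{'clock': 13.8667, 'qpos': array([ 0.22539659,  0.69391096, -0.28141088,  1.76147419,  0.27229983,
        0.72355654, -0.09832993]), 'qd': array([-0.00057048, -0.00020612,  0.0012028 , -0.00054159,  0.00120156,
        0.00133499,  0.00056931]), 'tau': array([-1.42833707e-01, -5.13992429e+01, -3.13903548e+00, -1.44763649e+01,
        4.06741421e-02, -6.53861258e-01, -2.70362844e-02]), 'eef_pos': array([594.45176979, -57.5825224 , 127.03499444]), 'tool_rot': array([3.14077696e+00, 5.46057987e-04, 1.67188857e+00]), 'force': array([-1.84856843, -0.32947787,  6.7443339 ]), 'torque': array([ 0.00279155,  0.4689611 , -0.03650123]), 'gripper_force': 58.90127956867218, 'width': 24.576870873548664}
```

Request:
move_arm:
  targets: "-1 -0.6 0 0 0 0 0;-1 -1 0 0 0 0 0;-1 -1 0 0 0 0 0;-1 -1 0 0 0 0 0;-1 -1 0 0 0 0 0"

```text
clock: 14.28
eef_pos: [598.7, -96.9, 127.1]
tool_rot: [3.141, -0.007, 1.677]
force: [0.1, 3.8, -2.5]
width: 25.0
gripper_force: 59.5
```

Request:
move_arm:
  targets: "-1 -0.6 0 0 0 0 0;-1 -0.5 0 0 0 0 0;-1 -0.3 0 0 0 0 0;-1 0 0 0 0 0 0"

```text
clock: 14.62
eef_pos: [600.4, -112.9, 127.1]
tool_rot: [3.141, -0.005, 1.674]
force: [-2.8, 7.8, 6.1]
width: 24.9
gripper_force: 60.7
```

```bash
python3 - <<'E'
from h import *
s=read_state();print(s["tool_rot"],s["eef_pos"],s["force"],s["torque"])
k=np.array([574.5,126]);u=np.array([np.cos(np.radians(95.75)),np.sin(np.radians(95.75))]);print((s["eef_pos"][:2]-k)@u)
E
```

```text
[ 3.14084639 -0.00489688  1.67432846] [ 600.39854768 -112.86745487  127.0537056 ] [-2.82590433  7.759329    6.13329196] [1.49463463 0.73520094 0.03035063]
-240.26032292264856
```

Request:
move_arm:
  targets: "-1 -0.4 0 0 0 0 0;-1 -0.4 0 0 0 0 0;-1 -0.3 0 0 0 0 0;-1 0 0 0 0 0 0"

```text
clock: 14.95
eef_pos: [601.5, -123.4, 127.1]
tool_rot: [3.141, -0.005, 1.675]
force: [-3.0, 8.5, 7.9]
width: 24.5
gripper_force: 60.8
```

Request:
move_arm:
  targets: "-1 -0.2 0 0 0 0 0;-1 -0.2 0 0 0 0 0;-1 0 0 0 0 0 0"

```text
clock: 15.2
eef_pos: [601.8, -126.6, 127.1]
tool_rot: [3.141, -0.006, 1.675]
force: [-3.0, 9.7, 7.6]
width: 24.7
gripper_force: 60.9
```

Request:
move_arm:
  targets: "-1 -0.2 0 0 0 0 0;-1 -0.1 0 0 0 0 0;-1 0 0 0 0 0 0"

```text
clock: 15.45
eef_pos: [602.0, -128.2, 127.1]
tool_rot: [3.141, -0.008, 1.676]
force: [-4.0, 12.3, 8.5]
width: 24.8
gripper_force: 61.0
```

Request:
move_arm:
  targets: "-1 -0.2 0 0 0 0 0;-1 -0.1 0 0 0 0 0;-1 0 0 0 0 0 0"

```text
clock: 15.7
eef_pos: [602.0, -128.6, 127.3]
tool_rot: [-3.141, -0.011, 1.677]
force: [-5.2, 15.4, 10.9]
width: 24.6
gripper_force: 61.2
```

It is against the stop: the force is rising with no more travel. I ease off, release and lift.

Request:
move_arm:
  targets: "-1 0.3 0 0 0 0 0;-1 0 0 0 0 0 0;1 0 0 0 0 0 0;1 0 0 0 0 0 0;1 0 0 0 0 0 0"

```text
clock: 16.12
eef_pos: [602.3, -135.9, 126.0]
tool_rot: [3.141, 0.001, 1.671]
force: [0.3, -0.4, 0.4]
width: 60.3
gripper_force: 0.0
```

Request:
move_arm:
  targets: "1 0 0 0 0 0 0;1 0 0 0 0 0 0;1 0 0 -3 0 0 0;1 0 0 -4 0 0 0;1 0 0 -4 0 0 0"

```text
clock: 16.53
eef_pos: [601.2, -135.2, 236.0]
tool_rot: [-3.139, -0.001, 1.672]
force: [0.5, -0.1, 0.6]
width: 85.3
gripper_force: 0.0
```

Request:
move_arm:
  targets: "1 0 0 0 0 0 0;1 0 0 0 0 0 0"

```text
clock: 16.7
eef_pos: [603.9, -135.5, 238.6]
tool_rot: [3.136, 0.002, 1.671]
force: [-0.8, -0.5, 0.0]
width: 85.7
gripper_force: 0.0
```

```bash
python3 - <<'E'
from h import *
s=read_state();print(s["tool_rot"],s["eef_pos"],s["force"],s["width"])
c=cams.get_image("wrist");cv2.imwrite("pics/w5.png",c["color"][:,:,::-1])
k=np.array([574.5,126]);u=np.array([np.cos(np.radians(95.75)),np.sin(np.radians(95.75))])
print(proj(c,[np.r_[k-280*u,104],np.r_[k-260*u,162],np.r_[k-260*u,102]]))
cv2.imwrite("pics/top5.png",cv2.resize(cams.get_image("top")["color"][120:240,170:450,::-1],None,fx=2.8,fy=2.8))
E
```

```text
[3.13584389e+00 1.93091463e-03 1.67140557e+00] [ 603.92645563 -135.51760396  238.6242184 ] [-0.77944044 -0.50841723  0.04949757] 85.6979101980994
[[247.73088936 194.06671503]
 [246.48948272 193.90965502]
 [247.61906534 171.44776807]]
```

View pics/w5.png

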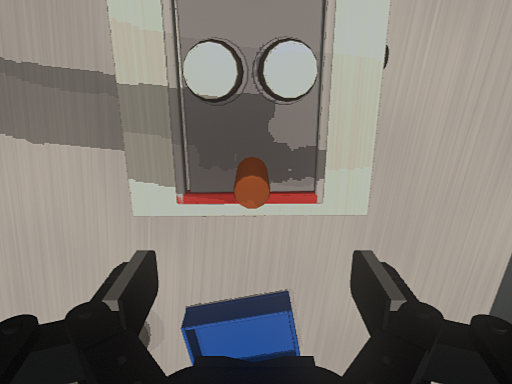

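View pics/top5.png

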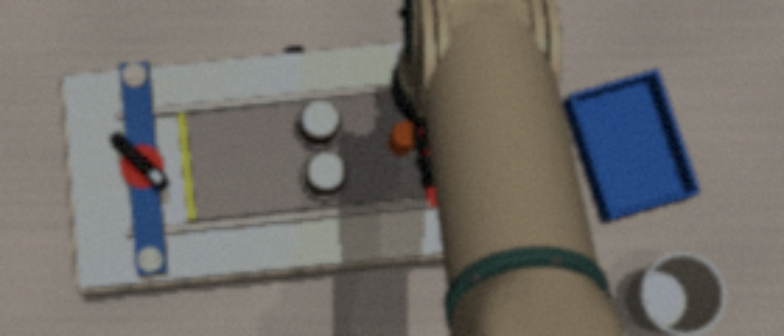

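In the wrist view the plate's front edge meets the red stop at row ~193, with no gap and parallel to the rails. The top view shows the lip past the bar, the bar up, and the tray and beaker still in place. I hand in.

```bash
python3 -c "
from cell import order
print(order.finish_job())"
```

```text
the job is handed in; nothing more can be done
None
```

The job is handed in: the knob is turned clockwise to its stop with the bar up, the carrier is drawn out against the red end stop and released, and the tray and beaker still stood in place in the last view (the bottle was out of that view, and the arm never went near it); the verdict was not reported back.

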